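# Crate the mixing tin and set its cap to vent

## Robot

A 7-joint arm with a two-finger parallel gripper is mounted at the origin on the work surface. World frame = base frame: x ahead of the robot, y to its left, z up, the work surface at z = 0. Lengths are in m, angles in rad, forces in N, time in s.
With the tool pointing down it reaches from about 0.425 to 0.875 m from the base axis. Payload 8.4 kg.
Tool frame: the origin (TCP) lies between the finger pads; the fingertips stand 14 mm ahead of it and the grasp point (between the pads) lies 5 mm behind it (arm.tips_ahead is the distance from the TCP to the fingertips, in m); z points along the fingers, y is the line along which they close (so a half turn about z gives the same grasp; the last joint's range is limited). The gripper opens to 87 mm and grips with 3 to 60 N. Pads are 19 mm wide; open, the fingers measure 117 mm over their backs; the gripper's body (75 mm by 190 mm) begins 51 mm behind the grasp point.
Start: joints at [1.234, 0.333, 0.04, 1.465, -0.013, 1.343, -0.059], TCP at [0.153, -0.632, 0.237] pointing down, gripper open.
Joint ranges: [-2.58, 2.58], [-0.38, 2.09], [-1.3, 1.39], [0.25, 2.4], [-1.5, 4.64], [0.08, 2.09], [-2.65, 2.65]. Speed limits (rad/s): [2.22, 2.22, 2.79, 2.79, 3.14, 3.14, 3.14].

## Interface

Orientations are given as a unit quaternion [x, y, z, w].
In Python, from station import arm, vision gives the robot as it stands. The module is installed in compiled form; this text tells all that it offers. Calls block until the motion is done:
- arm.move_to(position, orientation): joint-space move of the TCP to a pose.
- arm.move_linear(position, orientation=None, feed=0.15, f_stop=None): straight line of the TCP; orientation=None keeps the orientation; feed is the mean speed in m/s. With f_stop (N) it stops when the force on the tool has changed by that much, and returns True; else False.
- arm.movej(angles): joint-space move.
- arm.gripper_to(opening, grip_force=None): finger opening in m; grip_force is the grip in N (None keeps the last); returns when the fingers have stopped.
- arm.pause(seconds).
- arm.ik(position, orientation): joint angles nearest the present ones, or None.
- vision.get_image(name): name is "scene" or "top" or "wrist"; returns a dict with "image" (400x640x3 uint8, red, green, blue), "fx", "fy", "cx", "cy" (pixels), "R" (3x3) and "t" (3): a world point X has camera coordinates R X + t; the wrist camera has in their place "tool_from_camera" (4x4, takes a point from camera to tool coordinates, whose origin is the TCP and whose axes are the flange's). Camera axes: x right, y down, z forward; pixel columns grow to the right and rows downward; lengths in m; the calibration is good to about 2 mm. A picture is of the moment at which its call begins: read the wrist's pose just before it. There is no depth.
A pose or a line that the arm cannot do raises arm.IKError and nothing moves.
- arm.sign_off(): hands the job in; it is judged then, once.
Readings, each from a call of its own:
- arm.get_t(): time.
- arm.get_joints(): joint angles.
- arm.get_dq(): joint speeds.
- arm.get_joint_torque(): joint torques, N m.
- arm.get_position(): TCP position.
- arm.get_tool_rot(): TCP orientation.
- arm.get_force(): force on the tool from outside, world axes, zero at the start.
- arm.get_moment(): the same for the moment, N m.
- arm.get_grip_width(): finger opening in m.
- arm.get_grasp_force(): force on a finger pad.
Only numpy, scipy, OpenCV 4.12 (cv2) and the standard library are available. Lean on these libraries where they do the work, as an engineer would, in place of code of your own. Each camera call takes 0.05 s, during which the arm holds its last target. There are 200 camera calls.

## Task

Stand the square blue tin upright in the crate's free cell, on the yellow pad, lowering it in rather than dropping it. Then screw its red cap down (clockwise) until it bottoms out, back it off a quarter turn so that the tin can vent, and finish with the fingers still gripping the cap there, the tin standing in its cell; do not let go. Leave the jars in the crate and everything else on the bench where they are.

Things in the scene. Friction and masses are not known exactly. Their poses are not given: they have to be found in the camera images.
- tin: square metal tin, blue with a paper band, about 0.75 kg with its cap, standing loose on the bench at the start: body 57 x 57 mm, 95 mm tall to its flat shoulder, foot narrowed to 53 mm over the lowest 4 mm. Origin at the centre of its underside, z up, x and y square to its sides. A white dot on the shoulder marks its +x side. Its screw cap stands on the middle of the top.
- cap: ribbed red screw cap of the tin, round, 38 mm diameter, 30 mm tall, with a white stripe on top from the centre to the rim along its own +x. Origin at the centre of its underside, on the tin's axis: 6 mm above the shoulder (101 mm above the tin's underside) when home, 0.8 mm higher per radian of unscrewing (5 mm a turn). It cannot come off the tin; the tin can be lifted and carried by it. z up.
- thread (a joint): turn of the cap relative to the tin, rad: 0 = bottomed out (hard stop, stripe over the tin's white dot), growing counter-clockwise seen from above as it unscrews; a quarter turn off is 1.57. Starts part-way unscrewed, 1.9 to 3.0. Stiff thread, about 0.05 N m, stays where it is left; at the stop the tin itself turns a few degrees until the cell walls hold it.
- crate: open wooden crate 148 x 148 mm, 75 mm tall, fixed to the bench: 6 mm floor, walls and dividers, 2 x 2 cells each 65 x 65 mm, centred 35.5 mm either way from the middle along its x and y. Origin at the centre of its underside, z up, axes along its walls.
- pad: yellow rubber pad 58 x 58 mm, 3 mm thick, fixed to the floor of the one free cell, centred in it and square to its walls (which of the four cells varies). Origin at the centre of its underside, 6 mm above the bench; the tin stands on its top, 3 mm higher.
- jar_a: clear screw jar with brass lid, 58 mm diameter, 64 mm tall, in a crate cell; leave alone. Origin under its centre.
- jar_b: amber jar with black lid, 58 mm diameter, 64 mm tall, in a crate cell; leave alone. Origin under its centre.
- jar_c: green jar with white lid, 58 mm diameter, 64 mm tall, in a crate cell; leave alone. Origin under its centre.
- paint_can: green-banded steel can, 74 mm diameter, 80 mm tall; leave alone. Origin under its centre.
- spray_can: silver slim-necked bottle with red band and orange cap, 54 mm diameter, 170 mm tall; leave alone. Origin under its centre.
- tape_roll: grey roll of tape lying flat, 90 mm diameter, 40 mm tall; leave alone. Origin under its centre.
- screwdriver: screwdriver lying on the bench; leave alone. Origin near its middle, its length along x.
- wrench: wrench lying on the bench; leave alone. Origin near its middle, its length along x.
Mind the look-alikes: they are no part of the job. Leave any purple look-alike of the tin alone.

How it is judged:
By the outcome, as a careful person would: the job done as asked, in the order asked, and still so for the second after the job is handed in, while the arm keeps its last pose, push and grip.
It also fails if it takes over 51 s, if anything falls off the work surface, if the arm or the gripper's body presses on something with over 40 N, if the wrist force passes 120 N, or if a joint passes its speed limit or range.

## Working session

There is one attempt and no reset: what is moved stays moved. The work goes in short steps, each a Python script; the robot and the scene stay as the last script left them, time stands still between calls to the robot, and variables do not carry over. Pictures are saved under pics/ and viewed, at most 10 in all, crops included, and the job is handed in when it is done.

```bash
mkdir -p pics; python3 - <<'E'
from station import arm, vision
import cv2, pickle
for n in ("scene","top"):
    d=vision.get_image(n); cv2.imwrite(f"pics/{n}0.png",d["image"][:,:,::-1]); pickle.dump(d,open(f"pics/{n}0.pkl","wb"))
    print(n,d["fx"],d["cx"],d["cy"],d["R"],d["t"])
d=vision.get_image("wrist");print(d["tool_from_camera"],d["fx"]); print(arm.get_tool_rot(),arm.get_t())
E
```

```text
scene 441.2027526108104 318.1428007993412 195.31947963602263 [[ 0.49380797  0.86948796  0.01201573]
 [ 0.67531721 -0.37475433 -0.63522111]
 [-0.54781416  0.32179168 -0.77223685]] [-0.29594894 -0.3307557   1.54607377]
top 446.2540273678702 318.697132108732 197.5985423820564 [[ 4.30850901e-03 -9.99694707e-01 -2.43296128e-02]
 [-9.87498429e-01 -4.19738830e-04 -1.57628287e-01]
 [ 1.57569952e-01  2.47045973e-02 -9.87198761e-01]] [0.02684941 0.61687567 1.46526009]
[[-1.23006831e-03 -9.56152380e-01 -2.92867057e-01  8.06428903e-02]
 [ 9.99999231e-01 -1.22256005e-03 -2.08673721e-04  8.57639543e-04]
 [-1.58523688e-04 -2.92867088e-01  9.56153149e-01 -1.47500858e-01]
 [ 0.00000000e+00  0.00000000e+00  0.00000000e+00  1.00000000e+00]] 281.96847006003054
[ 9.92941948e-01  1.18599837e-01 -1.20971022e-04 -5.92610399e-04] 0.15
```

View pics/top0.png

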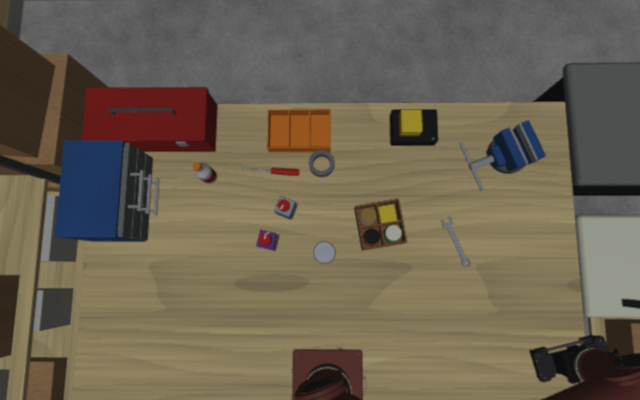

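View pics/scene0.png

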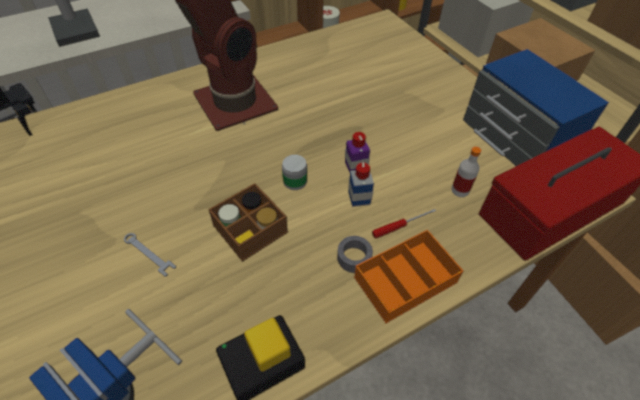

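The top view shows two candidates: the blue tin with a white band at about (285,207) and a purple look-alike at (267,240). The blue one fits the description. The yellow pad is in the crate cell at about (388,214). Next I'll take an enlarged crop to confirm and compute coarse positions.

```bash
cat > h.py <<'E'
import numpy as np, cv2
from scipy.spatial.transform import Rotation as Ro
from station import arm, vision
def ray(d,uv):
    """camera centre and world ray of a pixel; d holds R,t (world->camera)"""
    c=-d["R"].T@d["t"]
    return c, d["R"].T@np.array([(uv[0]-d["cx"])/d["fx"],(uv[1]-d["cy"])/d["fy"],1])
def onz(d,uv,z):
    c,r=ray(d,uv); return c+r*(z-c[2])/r[2]
def grab(n):
    p,q=np.array(arm.get_position()),Ro.from_quat(arm.get_tool_rot()).as_matrix()
    d=vision.get_image(n)
    if n=="wrist":
        T=np.eye(4);T[:3,:3]=q;T[:3,3]=p
        M=np.linalg.inv(T@d["tool_from_camera"]); d["R"],d["t"]=M[:3,:3],M[:3,3]
    return d
def blobs(d,lo,hi,amin=20,roi=None):
    h=cv2.cvtColor(d["image"],cv2.COLOR_RGB2HSV); m=cv2.inRange(h,lo,hi)
    if lo[0]==0: m|=cv2.inRange(h,(170,lo[1],lo[2]),(180,255,255))
    if roi: k=np.zeros_like(m);k[roi[1]:roi[3],roi[0]:roi[2]]=255;m&=k
    cs=cv2.findContours(m,cv2.RETR_EXTERNAL,cv2.CHAIN_APPROX_NONE)[0]
    return sorted([c for c in cs if cv2.contourArea(c)>=amin],key=cv2.contourArea,reverse=True)
def down(yaw):
    """tool pointing down, tool x axis at world yaw"""
    return (Ro.from_euler("z",yaw)*Ro.from_euler("x",np.pi)).as_quat()
def cen(c): m=cv2.moments(c);return m["m10"]/m["m00"],m["m01"]/m["m00"]
E
python3 - <<'E'
import pickle; from h import *
t=pickle.load(open("pics/top0.pkl","rb")); s=pickle.load(open("pics/scene0.pkl","rb"))
for c in blobs(t,(0,120,90),(8,255,255),15,(255,190,300,255)): print("cap",cen(c),cv2.contourArea(c),onz(t,cen(c),.13))
for c in blobs(t,(22,140,120),(34,255,255),50,(350,190,410,255)): print("pad",cen(c),cv2.minAreaRect(c),onz(t,cen(c),.009))
for n,uv,z in(("purple",(267,240),.09),("paint",(324,252),.08),("tape",(321,164),.04),("spray",(200,170),.1),("crate",(381,225),.07)): print(n,onz(t,uv,z).round(3))
a=cv2.resize(t["image"][190:260,250:340],None,fx=4,fy=4,interpolation=cv2.INTER_CUBIC)
b=cv2.resize(s["image"][125:215,320:400],None,fx=4,fy=4,interpolation=cv2.INTER_CUBIC)
o=np.zeros((360,680,3),np.uint8);o[:280,:360]=a;o[:,360:]=b;cv2.imwrite("pics/crop.png",o[:,:,::-1])
E
```

```text
cap (264.1271929824561, 239.4364035087719) 76.0 [0.46943239 0.19890098 0.13      ]
cap (283.65952380952376, 204.5) 70.0 [0.58144897 0.13866502 0.13      ]
pad (387.24255628177195, 213.4851125635439) ((387.2200012207031, 213.46002197265625), (16.546903610229492, 15.652478218078613), 79.69515228271484) [ 0.56779336 -0.20764286  0.009     ]
purple [0.47  0.195 0.09 ]
paint [0.432 0.009 0.08 ]
tape [0.736 0.021 0.04 ]
spray [0.702 0.423 0.1  ]
crate [ 0.522 -0.178  0.07 ]
```

View pics/crop.png

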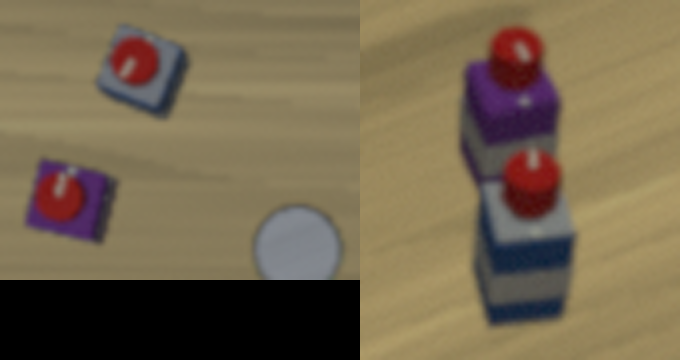

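The crop confirms it: the upper-left body is blue with a paper band and the lower one is purple. The dot is to the upper right of the tin's cap and the stripe points lower left, so the thread is roughly 2.5 rad. Next I check the yaw range available at both spots, then take a close look.

```bash
python3 - <<'E'
from h import *
for p in ((.58,.138,.24),(.568,-.208,.14)):
    for y in np.arange(-180,181,30):
        q=arm.ik(p,down(np.radians(y))); print(p[1],y,None if q is None else np.round(q,2))
E
```

```text
0.138 -180 [ 0.49  0.39 -1.02  1.56  0.33  1.38  1.01]
0.138 -150 [ 0.54  0.42 -1.09  1.56  0.38  1.4   1.51]
0.138 -120 [ 0.54  0.42 -1.09  1.56  0.38  1.4   2.03]
0.138 -90 [ 0.54  0.42 -1.09  1.56  0.38  1.4   2.55]
0.138 -60 [-1.23  0.43  1.22  1.64 -0.41  1.37 -2.57]
0.138 -30 [ 0.47  0.37 -0.98  1.56  0.32  1.38 -2.64]
0.138 0 [ 0.47  0.38 -0.99  1.56  0.32  1.38 -2.12]
0.138 30 [ 0.51  0.4  -1.05  1.56  0.35  1.39 -1.62]
0.138 60 [ 0.53  0.41 -1.08  1.56  0.37  1.39 -1.11]
0.138 90 [ 0.52  0.41 -1.07  1.56  0.36  1.39 -0.58]
0.138 120 [ 0.51  0.4  -1.05  1.56  0.35  1.39 -0.05]
0.138 150 [ 0.5   0.39 -1.03  1.56  0.34  1.39  0.48]
0.138 180 [ 0.49  0.39 -1.02  1.56  0.33  1.38  1.01]
-0.208 -180 [ 0.77  0.38 -0.61  1.67  0.23  1.17  1.67]
-0.208 -150 [ 1.1   0.55 -1.09  1.66  0.51  1.26  2.  ]
-0.208 -120 [ 1.1   0.55 -1.09  1.66  0.51  1.26  2.52]
-0.208 -90 [-0.61  0.59  1.22  1.74 -0.59  1.24 -2.38]
-0.208 -60 [ 0.49  0.33 -0.26  1.69  0.09  1.14 -2.41]
-0.208 -30 [ 0.52  0.33 -0.3   1.68  0.11  1.14 -1.9 ]
-0.208 0 [ 0.57  0.34 -0.36  1.68  0.13  1.15 -1.39]
-0.208 30 [ 0.61  0.34 -0.41  1.68  0.15  1.15 -0.88]
-0.208 60 [ 0.65  0.35 -0.46  1.68  0.17  1.15 -0.37]
-0.208 90 [ 0.7   0.36 -0.51  1.68  0.19  1.16  0.13]
-0.208 120 [ 0.74  0.37 -0.57  1.67  0.21  1.16  0.64]
-0.208 150 [ 0.72  0.36 -0.55  1.67  0.2   1.16  1.17]
-0.208 180 [ 0.77  0.38 -0.61  1.67  0.23  1.17  1.67]
```

```bash
python3 - <<'E'
from h import *; import pickle
for n,p in (("crate",(.56,-.20,.28)),("tin",(.58,.138,.27))):
    arm.move_to(p,down(np.radians(170))); arm.pause(.15)
    d=grab("wrist"); pickle.dump(d,open(f"pics/{n}.pkl","wb")); cv2.imwrite(f"pics/{n}w.png",d["image"][:,:,::-1])
    print(n,arm.get_t(),arm.get_position(),np.round(arm.get_joints(),2))
a=cv2.imread("pics/cratew.png");b=cv2.imread("pics/tinw.png")
cv2.imwrite("pics/both.png",np.vstack([cv2.resize(x,(480,300),interpolation=cv2.INTER_AREA) for x in(a,b)]))
E
```

```text
crate 2.4833 [ 0.55980779 -0.20067991  0.27988336] [ 0.76  0.25 -0.59  1.51  0.14  1.42  1.56]
tin 3.9583 [0.58041699 0.13657455 0.26992297] [ 0.35  0.31 -0.81  1.52  0.22  1.41  0.92]
```

View pics/both.png

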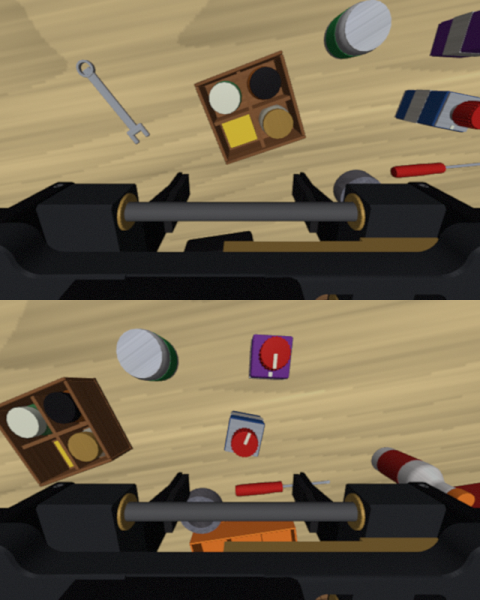

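The wrist view shows the crate with the yellow pad at about (240,131) of the half-size image, and the blue tin below the purple one, at about (244,436). I'll enlarge both for corner measurement.

```bash
python3 - <<'E'
from h import *; import pickle
c=pickle.load(open("pics/crate.pkl","rb"));t=pickle.load(open("pics/tin.pkl","rb"))
a=cv2.resize(c["image"][60:230,250:415],None,fx=3,fy=3,interpolation=cv2.INTER_CUBIC)
b=cv2.resize(t["image"][140:220,290:365],None,fx=4,fy=4,interpolation=cv2.INTER_CUBIC)
o=np.zeros((510,800,3),np.uint8);o[:,:495]=a;o[:320,495:795]=b;cv2.imwrite("pics/z.png",o[:,:,::-1])
for k in blobs(c,(22,140,100),(34,255,255),50,(250,60,415,230))[:1]:
    print("pad",cen(k),onz(c,cen(k),.009),[onz(c,x,.009)[:2].round(4) for x in cv2.boxPoints(cv2.minAreaRect(k))])
for k in blobs(t,(0,150,60),(8,255,255),50,(290,140,365,220))[:2]: print("cap",cen(k),onz(t,cen(k),.127),cv2.minEnclosingCircle(k))
E
```

```text
pad (319.2931506849315, 174.4350945857795) [ 0.5690414  -0.20602502  0.009     ] [array([ 0.5479, -0.239 ]), array([ 0.5384, -0.1821]), array([ 0.5915, -0.1727]), array([ 0.602 , -0.2315])]
cap (325.6273056653491, 189.9800724637681) [0.58046398 0.14029423 0.127     ] ((325.5, 190.0), 19.163867950439453)
```

View pics/z.png

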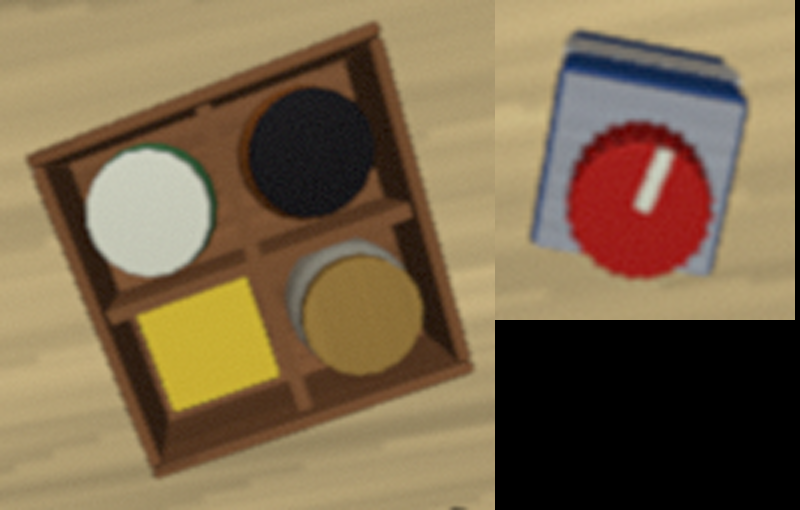

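Crop: crate rim corners at (28,160), (378,25), (470,368), (157,475); tin shoulder corners at (565,68), (745,103), (712,275), (532,243); cap top centred at about (640,207), with the stripe tip at (663,152).

```bash
python3 - <<'E'
from h import *; import pickle
c=pickle.load(open("pics/crate.pkl","rb"));t=pickle.load(open("pics/tin.pkl","rb"))
A=lambda d,P,o,f,off,z:np.array([onz(d,((x-o+.5)/f+off[0]-.5,(y+.5)/f+off[1]-.5),z)[:2] for x,y in P])
def rep(n,k):
    e=[(k[(i+1)%4]-k[i]) for i in range(4)]
    y=[np.degrees(np.arctan2(v[1],v[0]))%90 for v in e]
    print(n,"centre",k.mean(0).round(4),"sides",[round(np.linalg.norm(v),4) for v in e],"yaw%90",np.round(y,1))
rep("rim",A(c,[(28,160),(378,25),(470,368),(157,475)],0,3,(250,60),.075))
rep("pad",A(c,[(135,318),(247,280),(278,377),(172,412)],0,3,(250,60),.009))
k=A(t,[(565,68),(745,103),(712,275),(532,243)],495,4,(290,140),.095);rep("tin",k)
s=A(t,[(640,207),(663,152)],495,4,(290,140),.133);v=s[1]-s[0];print("cap",s,"stripe",np.degrees(np.arctan2(v[1],v[0])))
print("shoulder corner order edges yaw",[np.degrees(np.arctan2(*(k[(i+1)%4]-k[i])[::-1])).round(1) for i in range(4)])
E
```

```text
rim centre [ 0.5267 -0.1774] sides [np.float64(0.1453), np.float64(0.1426), np.float64(0.1437), np.float64(0.1429)] yaw%90 [9.7 9.1 9.8 9.8]
pad centre [ 0.5707 -0.2068] sides [np.float64(0.0589), np.float64(0.052), np.float64(0.0575), np.float64(0.0522)] yaw%90 [8.6 8.2 8.8 9.7]
tin centre [0.5811 0.1405] sides [np.float64(0.0528), np.float64(0.0532), np.float64(0.0551), np.float64(0.0536)] yaw%90 [68.7 70.8 69.2 68.3]
cap [[0.58035592 0.14048143]
 [0.56689426 0.1488605 ]] stripe 148.10021934327565
shoulder corner order edges yaw [np.float64(68.7), np.float64(-19.2), np.float64(-110.8), np.float64(158.3)]
```

```bash
python3 - <<'E'
from h import *
q=down(np.radians(140)); x,y=.5806,.1403
arm.gripper_to(.062)
arm.move_to((x,y,.20),q)
print(arm.move_linear((x,y,.116),f_stop=8,feed=.08), arm.get_position())
arm.gripper_to(.03,30); print("w",arm.get_grip_width(),arm.get_grasp_force())
f0=np.array(arm.get_force())
arm.move_linear((x,y,.24),feed=.1); arm.pause(.2)
print("lift",(np.array(arm.get_force())-f0).round(2),arm.get_grip_width(),arm.get_t())
arm.move_to((.569,-.2063,.24),down(np.radians(170))); arm.pause(.3)
print(arm.get_position(),np.round(arm.get_joints(),2),arm.get_t(),arm.get_grip_width())
d=grab("wrist"); cv2.imwrite("pics/hov.png",cv2.resize(d["image"][60:260,200:440],None,fx=3,fy=3,interpolation=cv2.INTER_CUBIC)[:,:,::-1])
import pickle; pickle.dump(d,open("pics/hov.pkl","wb"))
E
```

```text
False [0.5809878  0.14046912 0.11661352]
w 0.037001257421410576 29.995064288377762
lift [-3.03 -1.44 -8.  ] 0.03736087633278378 8.6333
[ 0.56927276 -0.20548775  0.24004741] [ 0.79  0.3  -0.64  1.55  0.18  1.35  1.53] 10.2417 0.03724999074938202
```

View pics/hov.png

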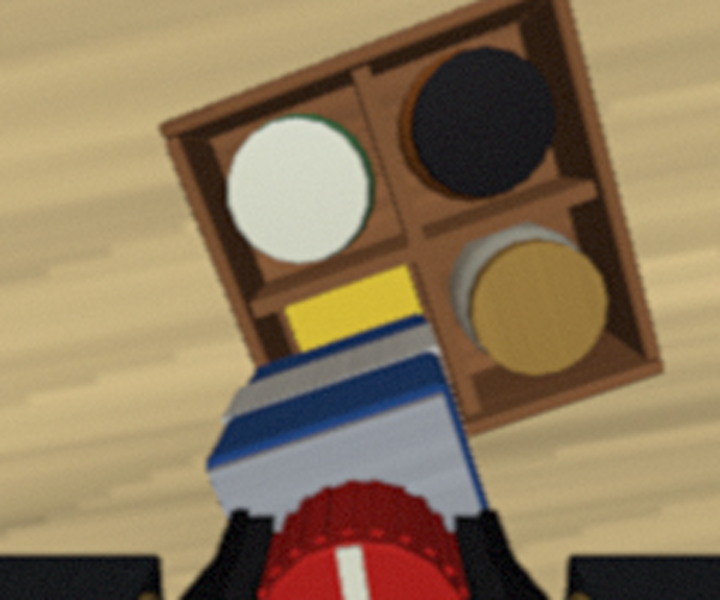

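```bash
python3 - <<'E'
from h import *; import pickle
d=pickle.load(open("pics/hov.pkl","rb"))
P=lambda x,y,z: onz(d,((x+.5)/3+200-.5,(y+.5)/3+60-.5),z)[:2]
for n,a,b,z in(("shoulder",(210,470),(445,392),.2185),("foot",(258,368),(425,318),.1275),("rim left",(162,130),(262,360),.075),("rim right",(572,0),(662,368),.075),("rim bottom",(475,432),(662,368),.075),("rim top",(165,128),(520,2),.075),("div h",(252,305),(595,187),.075),("div v right",(372,68),(478,410),.075)):
    u,v=P(*a,z),P(*b,z);print(n,u.round(4),v.round(4),np.degrees(np.arctan2(*(v-u)[::-1])).round(1),np.linalg.norm(v-u).round(4))
p=arm.get_position()[:2]
for n,w in(("shoulder corner L",P(210,470,.2185)),("R",P(445,392,.2185))):
    print(n,(Ro.from_euler("z",-9.6,degrees=True).as_matrix()[:2,:2]@(w-p)).round(4))
E
```

```text
shoulder [ 0.5469 -0.2358] [ 0.5385 -0.184 ] 99.2 0.0525
foot [ 0.5469 -0.2365] [ 0.5403 -0.182 ] 96.9 0.0548
rim left [ 0.4688 -0.2605] [ 0.5557 -0.2432] 11.2 0.0886
rim right [ 0.4525 -0.1149] [ 0.5852 -0.0942] 8.9 0.1343
rim bottom [ 0.5982 -0.1676] [ 0.5852 -0.0942] 100.1 0.0746
rim top [ 0.4684 -0.2593] [ 0.4501 -0.1321] 98.2 0.1284
div h [ 0.5346 -0.2425] [ 0.5144 -0.113 ] 98.8 0.1311
div v right [ 0.4617 -0.1846] [ 0.5895 -0.1653] 8.6 0.1293
shoulder corner L [-0.027 -0.026]
R [-0.0266  0.0266]
```

Tin and crate agree in yaw to within a degree, and the position agrees to about 1–2 mm, so I lower it in.

```bash
python3 - <<'E'
from h import *
q=down(np.radians(170)); x,y=.5688,-.2068
f0=np.array(arm.get_force())
r=arm.move_linear((x,y,.16),q,feed=.08,f_stop=8); print(r,arm.get_position(),(np.array(arm.get_force())-f0).round(2))
if not r:
    r=arm.move_linear((x,y,.122),q,feed=.03,f_stop=5); arm.pause(.2)
    print(r,arm.get_position(),(np.array(arm.get_force())-f0).round(2),np.round(arm.get_moment(),3))
print(arm.get_t())
E
```

```text
False [ 0.56924797 -0.20686605  0.16067298] [-0.43 -0.33  0.38]
True [ 0.56862847 -0.20621849  0.12485597] [-0.62  1.01 14.86] [0.323 0.07  0.044]
12.7083
```

```bash
cat > screw.py <<'E'
from h import *
X,Y,Z0=.5686,-.2064,.1251
def to(a):
    "turn the cap to a rad (clockwise) from the set-down yaw, following the thread"
    arm.move_to((X,Y,Z0-.0008*a),down(np.radians(170)-a))
def st(a):
    arm.pause(.1)
    m,f=arm.get_moment(),arm.get_force()
    yaw=Ro.from_quat(arm.get_tool_rot()).as_matrix()[:,0]
    print(round(a,2),"yaw",np.degrees(np.arctan2(yaw[1],yaw[0])).round(1),"Mz",round(m[2],3),"F",np.round(f,1),"t",round(arm.get_t(),1),flush=True); return m[2]
E
python3 - <<'E'
from screw import *
m0=st(0)
for a in (.3,.8,1.3,1.8,2.3,2.6): 
    to(a); m=st(a)
    if abs(m-m0)>.25: break
print(arm.get_grip_width(),np.round(arm.get_joints(),2))
E
```

```text
0 yaw 170.0 Mz 0.001 F [-0.9  1.8  4.8] t 12.8
0.3 yaw 153.1 Mz -0.04 F [-2.3  0.5 -0.5] t 13.3
0.8 yaw 124.4 Mz -0.053 F [-1.7  2.  -0.3] t 13.9
1.3 yaw 95.7 Mz 0.002 F [0.4 2.6 0.8] t 14.5
1.8 yaw 67.1 Mz -0.023 F [1.3 2.9 3. ] t 15.2
2.3 yaw 38.4 Mz -0.079 F [0.8 3.5 1.4] t 15.8
2.6 yaw 21.3 Mz -0.033 F [1.6 4.5 2.7] t 16.3
0.03726478991004605 [ 0.43  0.34 -0.19  1.71  0.07  1.11 -0.98]
```

```bash
python3 - <<'E'
from screw import *
a=2.6
while a<3.5:
    a+=.08; to(a); m=st(a)
    if abs(m)>.4: break
print(arm.get_grip_width())
E
```

```text
2.68 yaw 16.6 Mz -0.068 F [2.2 3.9 3.2] t 16.6
2.76 yaw 12.0 Mz -0.017 F [1.5 5.1 3.3] t 17.0
2.84 yaw 7.4 Mz -0.042 F [1.7 3.8 3. ] t 17.3
2.92 yaw 2.9 Mz -0.045 F [2.1 3.8 3.3] t 17.7
3.0 yaw -1.7 Mz -0.058 F [2.2 5.4 3.5] t 18.0
3.08 yaw -6.3 Mz 0.245 F [2.6 4.1 3.8] t 18.4
3.16 yaw -10.9 Mz 0.412 F [0.4 5.5 4.4] t 18.7
0.037320047891386036
```

The torque rose to 0.41 N m, so the cap is at the stop. I'll look at the tin's yaw, the dot and the stripe.

```bash
python3 - <<'E'
from h import *; import pickle
d=grab("wrist"); pickle.dump(d,open("pics/stop.pkl","wb")); cv2.imwrite("pics/stop.png",cv2.resize(d["image"][130:330,210:430],None,fx=3,fy=3,interpolation=cv2.INTER_CUBIC)[:,:,::-1])
E
```

```text
(no output)
```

View pics/stop.png

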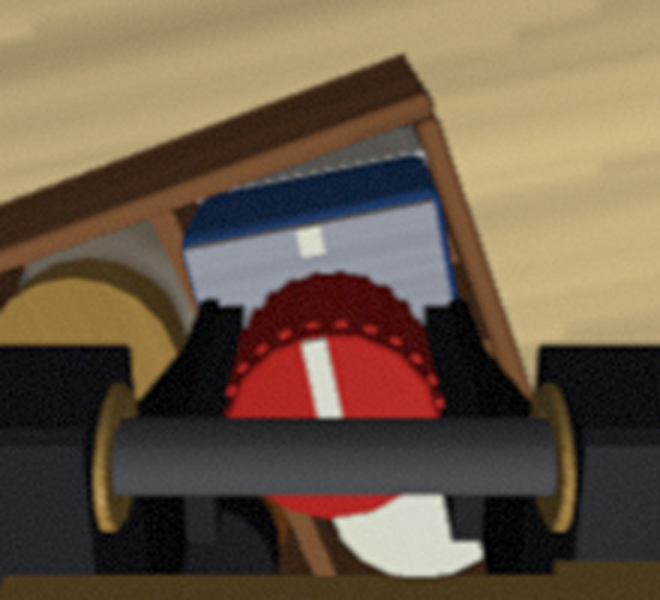

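The stripe (314,340→330,415) lines up with the dot (311,242), so the cap is home. Next I measure the tin yaw, then back off 1.57 and remeasure to correct for any turning of the tin.

```bash
cat >> screw.py <<'E'
def yaws(d,edge,stripe,cz,o=(210,130)):
    P=lambda p,z: onz(d,((p[0]+.5)/3+o[0]-.5,(p[1]+.5)/3+o[1]-.5),z)[:2]
    an=lambda a,b,z: np.degrees(np.arctan2(*(P(b,z)-P(a,z))[::-1])).round(1)
    print("edge",an(*edge,.104),"stripe",an(*stripe,cz))
E
python3 - <<'E'
from screw import *; import pickle
yaws(pickle.load(open("pics/stop.pkl","rb")),((185,247),(435,200)),((331,417),(314,341)),.140)
a0=3.16
for b in (.4,.8,1.2,1.57): to(a0-b); st(a0-b)
d=grab("wrist"); pickle.dump(d,open("pics/back.pkl","wb")); cv2.imwrite("pics/back.png",cv2.resize(d["image"][130:330,210:430],None,fx=3,fy=3,interpolation=cv2.INTER_CUBIC)[:,:,::-1])
print(arm.get_position(),arm.get_grip_width())
E
```

```text
edge -89.8 stripe 0.2
2.76 yaw 12.0 Mz 0.008 F [0.  6.2 5.3] t 19.3
2.36 yaw 34.9 Mz 0.09 F [-0.8  5.5  6.2] t 19.9
1.96 yaw 57.8 Mz 0.026 F [-1.1  6.3  7.6] t 20.4
1.59 yaw 79.0 Mz 0.08 F [-1.8  5.5  7.2] t 21.0
[ 0.56774118 -0.20616212  0.12380583] 0.03698519066204878
```

View pics/back.png

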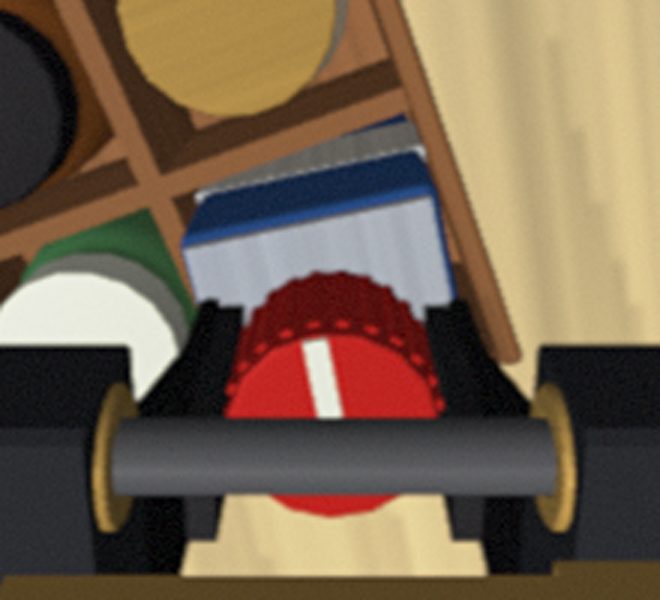

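```bash
python3 - <<'E'
from screw import *; import pickle
yaws(pickle.load(open("pics/back.pkl","rb")),((185,242),(435,197)),((331,417),(314,341)),.1415)
f=arm.get_force();print(arm.get_grasp_force(),f)
# tighter: shoulder edge line angle from image in both pictures
for n in("stop","back"):
    d=pickle.load(open(f"pics/{n}.pkl","rb")); h=cv2.cvtColor(d["image"],cv2.COLOR_RGB2HSV)
    pts=[]
    for u in range(278,352):
        col=h[185:225,u].astype(int); b=np.where((col[:,1]>110)&(abs(col[:,0]-112)<14))[0]
        if len(b): pts.append((u,185+b[-1]+.5))
    v=cv2.fitLine(np.float32(pts),cv2.DIST_HUBER,0,.01,.01).ravel()
    A=onz(d,v[2:]-30*v[:2],.104);B=onz(d,v[2:]+30*v[:2],.104);print(n,len(pts),np.degrees(np.arctan2(*(B-A)[:2][::-1])))
E
```

```text
edge -0.3 stripe 90.1
29.99992593191564 [-1.70343944  5.41680325  8.39001067]
stop 74 -89.33663774389166
back 74 1.4191731384162944
```

The tin stayed put within about a degree while the cap went back 90°. It's seated and still gripped, so I'm handing it in.

```bash
python3 -c "
from station import arm
print(arm.get_t(),arm.sign_off())"
```

```text
the job is handed in; nothing more can be done
21.0167 None
```

The job is handed in at 21.0 s: the blue tin stands on the yellow pad, its cap was screwed to the stop and backed off a quarter turn (about 90° by the wrist camera), and the fingers still grip it; the tin sits about 9° off square to the crate, from bottoming out.

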